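Find the loose manifold bolt and hold its cap open

ROBOT

A 6-joint arm with a two-finger parallel gripper is mounted at the origin on a cart in front of the work surface, level with it; the furniture and walls round the work are solid. World frame = base frame: x ahead of the robot, y to its left, z up, the work surface at z = 0. Lengths are in m, angles in rad, forces in N, time in s.
With the tool pointing down it reaches from about 0.25 to 0.8 m from the base axis. Payload 3.9 kg.
Tool frame: the origin (TCP) lies on the centre line of the jaws, within the pads' length; the fingertips stand 8 mm ahead of it and the grasp point (between the pads) lies 11 mm behind it; z points along the fingers, y is the line along which they close (so a half turn about z gives the same grasp; the last joint's range is limited). The gripper opens to 85 mm and grips with 20 to 120 N. Pads are 22 mm wide; open, the fingers measure 114 mm over their backs; the gripper's body (76 mm by 85 mm) begins 54 mm behind the grasp point. The pads swing forward as they close: fully open they stand 13 mm farther back than shut.
Start: joints at [1.125, 0.26, -0.138, 1.173, 0, 1.571], TCP at [0.226, 0.474, 0.239] pointing down, gripper open.
Joint ranges: [-2.78, 2.78], [-0.83, 1.72], [-1.28, 1.37], [-1.9, 2.12], [-1.57, 1.48], [-3.14, 3.14]. Speed limits (rad/s): [2.57, 2.57, 3.14, 3.14, 3.14, 3.14].

INTERFACE

Orientations are given as a unit quaternion [x, y, z, w].
In Python, from plant import arm, snapshot, camera_info, workorder, search_frame, outline_of, landmark_of gives the robot as it stands. The module is installed in compiled form; this text tells all that it offers.
- The arm moves only by the tool move_arm, never from a script. Its arguments are lists of equal length, an entry for each row: "rotation": the turn, a rotation vector about the tool's x, y, z in degrees, a list of three; "slide": the shift along the tool's x, y, z in mm, a list of three; "grip": the closure, from -1 (fully open) to 1 (shut). In form: {"rotation": [[ax, ay, az], ...], "slide": [[x, y, z], ...], "grip": [grip, ...]}. A call has 1 to 8 rows; each row shifts and turns the commanded pose from where the row before left it, along the tool's axes as they then stand; what a row does not reach is not made up. A row lasts 1/12 s, in which the tool goes at most 41.7 mm and 7.16 degrees, less where a joint would pass 70% of its speed; a pose out of reach is approached as far as the arm can. A call is refused whole if a number of a shift passes 41.7 or a number of a turn 7.16, either way. A call with a gripper value outside its range is refused whole. The fingers move at their own pace and stop on an object; "grip_force" is the grip in N (left out, the last holds). Time passes only in rows, so rows that do not move let the fingers close. It gives the time, the measured TCP pose, the force, the opening and the grip force at its end, in the units of the state.
- arm.observe(): the state, without advancing time (a new reading comes with each control period).
- snapshot(name): name is "scene" or "top" or "wrist"; returns (picture, depth): 384x512x3 uint8, blue, green, red; 384x512 float32, m along the optical axis (not along the pixel's ray), 0 where there is no reading.
- camera_info(name): a dict with "camera_matrix" (3x3 intrinsics, pixels), "xyz" and "rotation" of the camera in the world. Camera axes: x right, y down, z forward; pixel columns grow to the right and rows downward; lengths in m; the calibration is good to about 2 mm. A picture is of the moment at which its call begins: read the wrist's pose just before it. camera_info takes no time and is no camera call; for the wrist camera it gives the pose at the moment of the call.
- workorder.hand_in(): hands the job in; it is judged then, once.
Trained networks look in the newest picture that a camera, given by its name, has taken for a name from the list of things; names that differ only in an ending like _2 or _b are one class to them, and where a whole thing is asked for, a point or a joint stands for the part that bears it (a point fixed in the world has none). Each returns a list of dicts, best first, with "conf" (0 to 1); they miss things now and then, are a little off and sometimes report something else, mostly with a low value. They report only what shows in the picture. A call takes as long as a camera call.
- search_frame(camera, query): "at" ([column, row] as shares, 0 to 1, of the picture: columns of its width, rows of its height, amid what is visible of it).
- outline_of(camera, query): "pixels" (384x512 bool, what is visible of it) and "at" ([column, row] as shares, 0 to 1, of the picture: columns of its width, rows of its height, amid what is visible of it).
- landmark_of(camera, query): "at" ([column, row] as shares, 0 to 1, of the picture: columns of its width, rows of its height: a listed point, or the origin of a listed thing).
The state is a dict: "time_s": time; "qpos": joint angles; "joint_vel": joint speeds; "joint_torque": joint torques, N m; "tcp_pos": TCP position; "eef_rot": TCP orientation; "wrist_force": force on the tool from outside, world axes, zero at the start; "wrist_torque": the same for the moment, N m; "width": opening from 0.0 (shut) to 1.0 (fully open); "grasp_force": force on a finger pad.
Only numpy, scipy, OpenCV 4.12 (cv2) and the standard library are available. Lean on these libraries where they do the work, as an engineer would, in place of code of your own. Each camera call takes 0.05 s, during which the arm holds its last target. There are 200 camera calls.

TASK

One of the three bolts on the gas manifold is loose: press the bolt heads down from above, one after another, until you find the one that sinks, and leave it pressed fully down. Then take the yellow tab of the cap straight behind that bolt, lift the cap open to about 55 degrees (well past half-way) and finish still holding it open by the tab, so that its port can be inspected. Keep the caps of the tight bolts shut and do not disturb the loose things lying about.

Things in the scene. Friction and masses are not known exactly. Their poses are not given: they have to be found in the camera images.
- manifold: aluminium gas manifold, fixed to the worktop, 116 x 310 x 50 mm (x, y, z); origin at the centre of its underside; its x axis points away from the robot, its y axis along its length to the left, z up. Along it, 105 mm apart, are three stations (left, middle, right), each with a steel bolt near the front edge (40 mm in front of the centre line) and, straight behind it, a blue cap hinged at the back that covers a brass port. The manifold's place and turn vary.
- head_left (a point): centre of the top of the left bolt's head: hex head 23 mm across, over a 30 mm wide washer; its top stands 16 mm above the manifold's top (66 mm above the worktop). A tight bolt does not yield. The loose one looks the same, but pressed down with more than about 4 N it sinks 8 mm and stays down. Which one is loose varies.
- bolt_left (a joint): how far the left bolt has sunk, m: 0 at the start, 0.008 when a loose bolt is fully down
- tab_top_left (a point): centre of the top of the left cap's yellow tab, which moves with the cap; axes as the manifold's when the cap is shut. The tab is an upright fin, 10 mm thick along the manifold's y, 26 mm long along its x, standing 36 mm above the cap; shut, its top lies 100 mm above the worktop, 44 mm in front of the hinge axis (along the manifold's x) and 41 mm above it. The cap is 62 x 50 x 6 mm.
- cap_left: the left blue cap with its tab; origin on the middle of its hinge axis (at the back edge, along the manifold's y, 59 mm above the worktop), which does not move; axes as the manifold's when shut. It swings up and away from the robot, its z axis then tilting from vertical by the opening angle, to a stop at 1.35 rad (77 degrees); a light spring (about 0.1 N m at most) and its weight shut it when let go
- head_middle (a point): centre of the top of the middle bolt's head: hex head 23 mm across, over a 30 mm wide washer; its top stands 16 mm above the manifold's top (66 mm above the worktop). A tight bolt does not yield. The loose one looks the same, but pressed down with more than about 4 N it sinks 8 mm and stays down. Which one is loose varies.
- bolt_middle (a joint): how far the middle bolt has sunk, m: 0 at the start, 0.008 when a loose bolt is fully down
- tab_top_middle (a point): centre of the top of the middle cap's yellow tab, which moves with the cap; axes as the manifold's when the cap is shut. The tab is an upright fin, 10 mm thick along the manifold's y, 26 mm long along its x, standing 36 mm above the cap; shut, its top lies 100 mm above the worktop, 44 mm in front of the hinge axis (along the manifold's x) and 41 mm above it. The cap is 62 x 50 x 6 mm.
- cap_middle: the middle blue cap with its tab; origin on the middle of its hinge axis (at the back edge, along the manifold's y, 59 mm above the worktop), which does not move; axes as the manifold's when shut. It swings up and away from the robot, its z axis then tilting from vertical by the opening angle, to a stop at 1.35 rad (77 degrees); a light spring (about 0.1 N m at most) and its weight shut it when let go
- head_right (a point): centre of the top of the right bolt's head: hex head 23 mm across, over a 30 mm wide washer; its top stands 16 mm above the manifold's top (66 mm above the worktop). A tight bolt does not yield. The loose one looks the same, but pressed down with more than about 4 N it sinks 8 mm and stays down. Which one is loose varies.
- bolt_right (a joint): how far the right bolt has sunk, m: 0 at the start, 0.008 when a loose bolt is fully down
- tab_top_right (a point): centre of the top of the right cap's yellow tab, which moves with the cap; axes as the manifold's when the cap is shut. The tab is an upright fin, 10 mm thick along the manifold's y, 26 mm long along its x, standing 36 mm above the cap; shut, its top lies 100 mm above the worktop, 44 mm in front of the hinge axis (along the manifold's x) and 41 mm above it. The cap is 62 x 50 x 6 mm.
- cap_right: the right blue cap with its tab; origin on the middle of its hinge axis (at the back edge, along the manifold's y, 59 mm above the worktop), which does not move; axes as the manifold's when shut. It swings up and away from the robot, its z axis then tilting from vertical by the opening angle, to a stop at 1.35 rad (77 degrees); a light spring (about 0.1 N m at most) and its weight shut it when let go
- spanner: open-ended spanner, 157 x 31 x 6 mm, lying; bystander, loose
- driver: screwdriver with a red handle, 197 long, 25 thick mm, lying; bystander, loose
- meter: yellow and black hand multimeter, 145 x 70 x 44 mm; bystander, loose
- bottle: white bottle with a red cap, 66 across, 150 mm tall; bystander, loose
- fuses: small red box, 48 x 32 x 19 mm; bystander, loose
- tape: roll of black tape, 64 across, 19 mm high; bystander, loose

How it is judged:
On the way:
1. the loose bolt has been found: pressed, it has sunk (value of joint any of bolt_left, bolt_middle, bolt_right above 0.005 m), for 0.1 s.
At the end, for the whole second after the job is handed in: The bolt that was loose is down by more than 5 mm, the cap behind it stands open by more than 0.65 rad (37 degrees) with the gripper's fingers on it (over 0.3 N), and the other two caps are shut (under 0.2 rad) (((value of joint bolt_left above 0.005 m and angle between cap_left's own z axis and vertical above 0.65 rad and contact force between the fingers and cap_left above 0.3 N and angle between each of cap_middle, cap_right's own z axis and vertical below 0.2 rad) or (value of joint bolt_middle above 0.005 m and angle between cap_middle's own z axis and vertical above 0.65 rad and contact force between the fingers and cap_middle above 0.3 N and angle between each of cap_left, cap_right's own z axis and vertical below 0.2 rad) or (value of joint bolt_right above 0.005 m and angle between cap_right's own z axis and vertical above 0.65 rad and contact force between the fingers and cap_right above 0.3 N and angle between each of cap_left, cap_middle's own z axis and vertical below 0.2 rad))); the arm keeps its last pose, push and grip.
It fails at once if the cap behind a bolt that has not sunk is lifted by more than 0.2 rad ((value of joint bolt_left below 0.004 m and angle between cap_left's own z axis and vertical above 0.2 rad) or (value of joint bolt_middle below 0.004 m and angle between cap_middle's own z axis and vertical above 0.2 rad) or (value of joint bolt_right below 0.004 m and angle between cap_right's own z axis and vertical above 0.2 rad)).
It fails at once if a bystander is moved by more than 30 mm (distance of any of spanner, driver, meter, bottle, fuses, tape from where it was at the start of the episode above 0.03 m).
It also fails if it takes over 40 s, if anything falls off the work surface, if the arm or the gripper's body presses on something with over 40 N, if the wrist force passes 120 N, or if a joint passes its speed limit or range.

## Working session

There is one attempt and no reset: what is moved stays moved. The work goes in short steps, Python scripts to look and compute and a tool call to move; the robot and the scene stay as the last step left them, time stands still between calls to the robot, and variables do not carry over. Pictures are saved under pics/ and viewed, at most 10 in all, crops included, and the job is handed in when it is done.

Besides the shell and the picture viewer there is one more tool, called as name(argument=value, ...) on one line, values as JSON. move_arm: Moves the arm, as the interface text tells. Its arguments: {"type":"object","properties":{"rotation":{"type":"array","items":{"type":"array","items":{"type":"number"}}},"slide":{"type":"array","items":{"type":"array","items":{"type":"number"}}},"grip":{"type":"array","items":{"type":"number"}},"grip_force":{"type":"number"}},"required":["rotation","slide","grip"]}

```bash
mkdir -p pics
cat > h.py <<'E'
import numpy as np, cv2
from plant import *
from scipy.spatial.transform import Rotation as R
def cam(n):
    c=camera_info(n); K=np.array(c["camera_matrix"]); r=np.array(c["rotation"],float)
    M=r if r.shape==(3,3) else R.from_quat(r.ravel()).as_matrix()
    return K,M,np.array(c["xyz"])
def at_z(n,at,z):
    K,M,t=cam(n); d=M@np.linalg.inv(K)@np.array([at[0]*512,at[1]*384,1]); return t+d*(z-t[2])/d[2]
E
python3 - <<'E'
from h import *
for n in("top","scene"):
    p,d=snapshot(n); cv2.imwrite(f"pics/{n}0.png",p)
    print(n,camera_info(n))
    for q,z in [("head_left",.066),("head_middle",.066),("head_right",.066),("tab_top_left",.1),("tab_top_middle",.1),("tab_top_right",.1),("manifold",0)]:
        for o in landmark_of(n,q)[:3]:print(q,round(o["conf"],2),np.round(o["at"],3),at_z(n,o["at"],z).round(4))
print(arm.observe())
E
```

```text
top {'camera_matrix': array([[475.54618496,   0.        , 256.40587339],
       [  0.        , 475.54618496, 182.09717315],
       [  0.        ,   0.        ,   1.        ]]), 'xyz': array([-0.76976976, -0.09810833,  1.92735413]), 'rotation': array([ 0.7070531 , -0.64254242,  0.19571894, -0.22115435])}
head_right 0.58 [0.458 0.502] [0.4253 0.1354 0.066 ]
tab_top_middle 0.51 [0.467 0.457] [0.5017 0.123  0.1   ]
tab_top_right 0.58 [0.603 0.538] [ 0.36  -0.209  0.1  ]
tab_top_right 0.41 [0.461 0.473] [0.4664 0.1325 0.1   ]
manifold 0.75 [0.42  0.495] [0.4737 0.2414 0.    ]
scene {'camera_matrix': array([[492.39724696,   0.        , 256.9191632 ],
       [  0.        , 492.39724696, 192.33499097],
       [  0.        ,   0.        ,   1.        ]]), 'xyz': array([-0.41389113,  1.07982886,  1.32363937]), 'rotation': array([-0.33978467,  0.84735892, -0.38263838,  0.14183483])}
head_left 0.49 [0.412 0.642] [0.4522 0.3491 0.066 ]
head_right 0.36 [0.507 0.557] [0.4415 0.1175 0.066 ]
head_right 0.2 [0.41  0.644] [0.4522 0.3535 0.066 ]
tab_top_left 0.72 [0.599 0.469] [ 0.4158 -0.1185  0.1   ]
tab_top_left 0.67 [0.394 0.608] [0.4942 0.3513 0.1   ]
tab_top_right 0.69 [0.486 0.532] [0.4816 0.1352 0.1   ]
{'time_s': 0.8, 'qpos': array([ 1.12500511e+00,  2.59957360e-01, -1.38113757e-01,  1.17268067e+00,
        4.81044253e-05,  1.57079295e+00]), 'joint_vel': array([ 0.0009887 , -0.00110675, -0.0016964 , -0.00140698,  0.0021183 ,
        0.00075288]), 'joint_torque': array([ 1.07835520e-03, -4.05555797e+01,  2.54222381e+01,  6.97915893e-04,
       -1.58651818e-05, -1.86814724e-07]), 'tcp_pos': array([0.22634778, 0.47368995, 0.23932148]), 'eef_rot': array([ 2.21052872e-01,  9.75261825e-01,  2.70368129e-05, -1.85340714e-05]), 'wrist_force': array([-0.61112981, -0.33372988, -0.6652272 ]), 'wrist_torque': array([-0.03118154, -0.02013183,  0.00172026]), 'grasp_force': 0.0, 'width': 1.0013975946539029}
```

Run:
```python
import cv2,numpy as np
a=cv2.imread("pics/top0.png")[110:260,130:360];b=cv2.imread("pics/scene0.png")
cv2.imwrite("pics/top0c.png",cv2.resize(a,(800,522),interpolation=cv2.INTER_CUBIC))
cv2.imwrite("pics/scene0c.png",cv2.resize(b[140:320,130:370],(800,600),interpolation=cv2.INTER_CUBIC))
```

```text
(no output)
```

View pics/top0c.png

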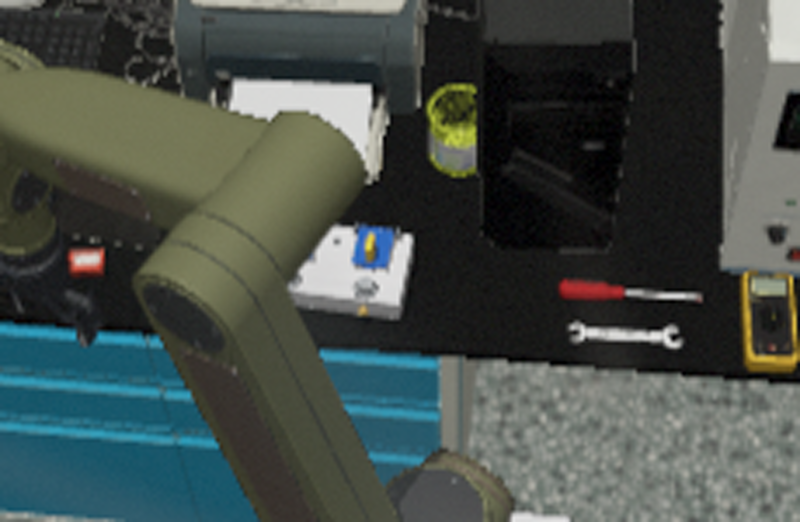

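View pics/scene0c.png

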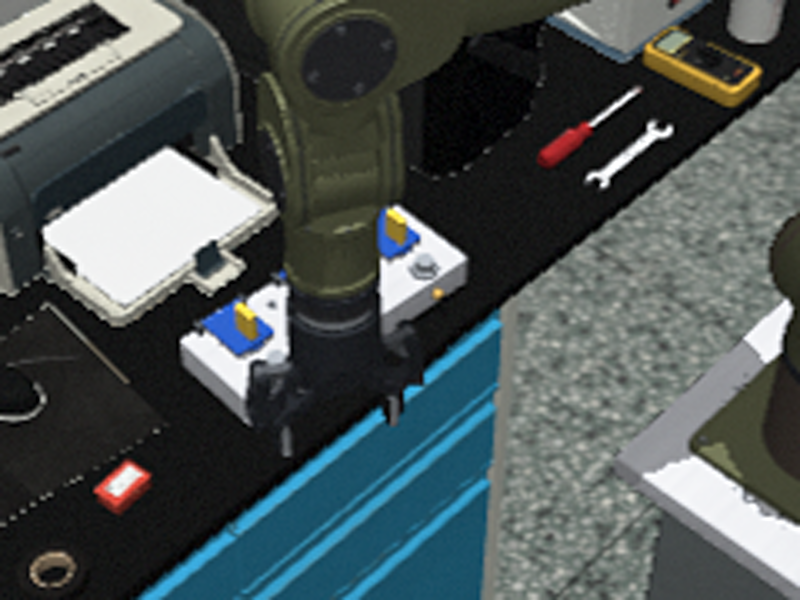

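The top view shows the right station: head at crop (367,288), tab at (371,240). The scene view shows the left tab at (243,310), the right tab at (396,215) and the right bolt at (425,262). The arm hides the rest, so I'm moving over the manifold to use the wrist camera.

move_arm(rotation=[[0,0,0],[0,0,0],[0,0,0],[0,0,0],[0,0,0],[0,0,0],[0,0,0],[0,0,0]], slide=[[-15,-8,-15],[-31,-17,-15],[-31,-17,-15],[-31,-17,-15],[-31,-17,-10],[-31,-17,-10],[-31,-17,0],[-31,-17,0]], grip=[-1,-1,-1,-1,-1,-1,-1,-1])

```text
time_s: 1.47
tcp_pos: [0.3821, 0.2579, 0.3204]
eef_rot: [0.221, 0.975, 0.001, 0.001]
wrist_force: [0.4, 2.1, 0.4]
width: 1.001
grasp_force: 0.0
```

move_arm(rotation=[[0,0,-6],[0,0,-6],[0,0,-6],[0,0,-4],[0,0,0]], slide=[[0,0,0],[0,0,0],[0,0,0],[0,0,0],[0,0,0]], grip=[-1,-1,-1,-1,-1])

```text
time_s: 1.88
tcp_pos: [0.381, 0.2588, 0.3194]
eef_rot: [0.031, 1.0, 0.0, 0.0]
wrist_force: [-0.0, -0.4, -0.4]
width: 1.002
grasp_force: 0.0
```

Run:
```python
from h import *
print(camera_info("wrist"))
p,d=snapshot("wrist"); cv2.imwrite("pics/w1.png",p)
Q=[("head_left",.066),("head_middle",.066),("head_right",.066),("tab_top_left",.1),("tab_top_middle",.1),("tab_top_right",.1),("cap_left",.059),("manifold",0)]
for q,z in Q:
    for o in landmark_of("wrist",q)[:3]:print(q,round(o["conf"],2),np.round(o["at"],3),at_z("wrist",o["at"],z).round(4))
```

```text
{'camera_matrix': array([[271.36442664,   0.        , 254.75439902],
       [  0.        , 271.36442664, 191.63843998],
       [  0.        ,   0.        ,   1.        ]]), 'xyz': array([0.31188247, 0.26315723, 0.45455566]), 'rotation': array([0.72156832, 0.67850807, 0.09438945, 0.10028258])}
head_left 0.77 [0.62  0.531] [0.4469 0.3497 0.066 ]
head_middle 0.82 [0.488 0.535] [0.4431 0.2477 0.066 ]
head_right 0.73 [0.343 0.534] [0.4351 0.1361 0.066 ]
head_right 0.73 [0.61  0.671] [0.5367 0.3415 0.066 ]
tab_top_left 0.77 [0.62  0.638] [0.4973 0.3425 0.1   ]
tab_top_middle 0.93 [0.482 0.625] [0.4832 0.2413 0.1   ]
tab_top_right 0.81 [0.328 0.641] [0.4857 0.1271 0.1   ]
cap_left 0.75 [0.606 0.663] [0.5351 0.3399 0.059 ]
manifold 0.81 [0.48  0.567] [0.4876 0.2369 0.    ]
manifold 0.59 [0.487 0.538] [0.4668 0.2444 0.    ]
```

View pics/w1.png

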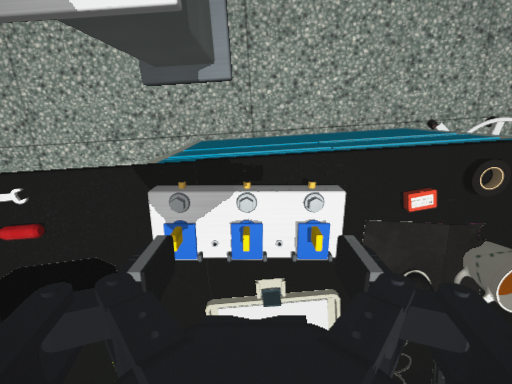

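The wrist view shows all three heads at about (179,202), (247,202) and (314,202), with the tabs just below at about (177,238), (246,240) and (317,240). The manifold appears almost aligned with the image. Next I fit a rigid model to the detections.

```bash
cat >> h.py <<'E'
def colors(n,p,d):
    K,M,t=cam(n)
    v,u=np.mgrid[:384,:512]
    P=(np.stack([u+.5,v+.5,np.ones_like(u)],-1)@np.linalg.inv(K).T)*d[...,None]
    return P@M.T+t
E
python3 - <<'E'
from h import *
p,d=snapshot("wrist")
X=colors("wrist",p,d)
hsv=cv2.cvtColor(p,cv2.COLOR_BGR2HSV)
box=np.zeros(d.shape,bool);box[195:265,145:350]=1
y=(hsv[...,0]>18)&(hsv[...,0]<35)&(hsv[...,1]>150)&box
b=(hsv[...,0]>100)&(hsv[...,0]<125)&(hsv[...,1]>150)&box
for nm,m in(("tab",y&(X[...,2]>.09)),("cap",b)):
    n,l,s,c=cv2.connectedComponentsWithStats(m.astype(np.uint8))
    for i in range(1,n):
        if s[i,4]>15:
            Q=X[l==i]; print(nm,s[i],Q.mean(0).round(4),Q.min(0).round(4),Q.max(0).round(4))
# heads: pixels with z in .06-.072 front of caps
m=box&(X[...,2]>.059)&(X[...,2]<.075)&~b&~y&(np.arange(384)[:,None]<222)
n,l,s,c=cv2.connectedComponentsWithStats(m.astype(np.uint8))
for i in range(1,n):
    if s[i,4]>30:
        Q=X[l==i]; print("head",s[i],Q.mean(0).round(4),np.median(Q,0).round(4))
# manifold top
m=box&(abs(X[...,2]-.05)<.004)
v,u=np.nonzero(m); r=cv2.minAreaRect(X[m][:,:2].astype(np.float32)); print("top",r)
cv2.imwrite("pics/w1c.png",cv2.resize(p[170:275,130:365],(799,357),interpolation=cv2.INTER_CUBIC))
E
```

```text
tab [171 233   8  18  92] [0.4731 0.1437 0.1125] [0.3685 0.1339 0.0906] [0.4941 0.2173 0.327 ]
tab [243 232   7  19 108] [0.4844 0.2404 0.1032] [0.3117 0.2357 0.0905] [0.4997 0.2635 0.4545]
tab [314 232   8  19 139] [0.4897 0.3423 0.1041] [0.3117 0.2635 0.0901] [0.5064 0.3487 0.4545]
cap [164 221  34  38 711] [0.4926 0.1432 0.0695] [0.3117 0.1121 0.0588] [0.5277 0.2635 0.4545]
cap [231 221  32  38 904] [0.5018 0.2395 0.0659] [0.3117 0.2128 0.0502] [0.5341 0.2638 0.4545]
cap [297 221  33  38 863] [0.5074 0.3415 0.0677] [0.3117 0.2635 0.0573] [0.5407 0.3692 0.4545]
head [170 197  15  16 170] [0.4357 0.1386 0.066 ] [0.4357 0.1387 0.0664]
head [240 197  13  16 157] [0.4418 0.2428 0.0663] [0.4417 0.2429 0.0665]
head [308 197  15  16 169] [0.4479 0.3463 0.066 ] [0.4474 0.3466 0.0666]
top ((0.48523083329200745, 0.23995216190814972), (0.3100641965866089, 0.10953053832054138), 86.49931335449219)
```

View pics/w1c.png

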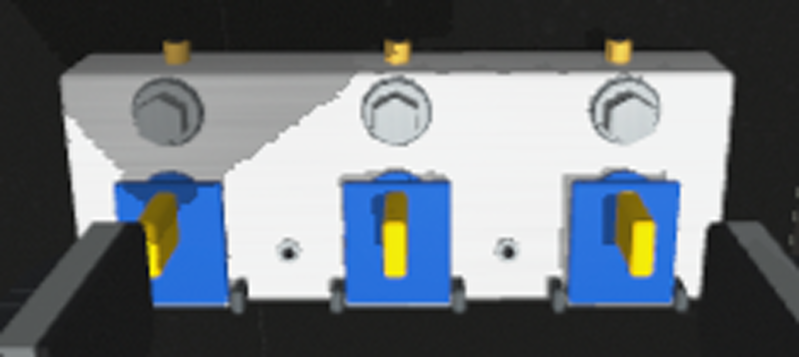

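move_arm(rotation=[[0,0,0],[0,0,0],[0,0,0],[0,0,0],[0,0,0],[0,0,0],[0,0,0],[0,0,0]], slide=[[-10,-2,10],[-10,-2,30],[-10,-2,40],[-10,-2,40],[-10,-2,40],[-6,-1,35],[-5,-1,25],[0,0,0]], grip=[1,1,1,1,1,1,1,1])

```text
time_s: 3.05
tcp_pos: [0.4383, 0.2405, 0.0935]
eef_rot: [0.032, 0.999, -0.003, -0.004]
wrist_force: [-0.2, -1.1, -0.1]
width: 0.001
grasp_force: 0.0
```

move_arm(rotation=[[0,0,0],[0,0,0]], slide=[[0,0,0],[0,0,0]], grip=[1,1])

```text
time_s: 3.22
tcp_pos: [0.4419, 0.2436, 0.1003]
eef_rot: [0.031, 1.0, 0.0, 0.001]
wrist_force: [-0.2, 0.6, 0.4]
width: -0.007
grasp_force: 0.0
```

move_arm(rotation=[[0,0,0],[0,0,0],[0,0,0],[0,0,0],[0,0,0],[0,0,0]], slide=[[0,0,8],[0,0,8],[0,0,6],[0,0,2],[0,0,2],[0,0,1]], grip=[1,1,1,1,1,1])

```text
time_s: 3.72
tcp_pos: [0.4407, 0.2433, 0.0738]
eef_rot: [0.031, 1.0, 0.0, -0.0]
wrist_force: [-6.2, -2.5, 23.2]
width: -0.001
grasp_force: 11.2
```

move_arm(rotation=[[0,0,0],[0,0,0],[0,0,0]], slide=[[0,0,1],[0,0,0],[0,0,0]], grip=[1,1,1])

```text
time_s: 3.97
tcp_pos: [0.4407, 0.2433, 0.0738]
eef_rot: [0.031, 1.0, 0.0, 0.0]
wrist_force: [-5.7, -3.0, 19.2]
width: -0.0
grasp_force: 10.0
```

Middle bolt is tight (19 N at the original height). Now the right one.

move_arm(rotation=[[0,0,0],[0,0,0],[0,0,0],[0,0,0],[0,0,0],[0,0,0],[0,0,0],[0,0,0]], slide=[[0,0,-15],[0,-15,-10],[0,-30,0],[0,-30,0],[0,-20,0],[0,-10,0],[0,0,0],[0,0,8]], grip=[1,1,1,1,1,1,1,1])

```text
time_s: 4.63
tcp_pos: [0.4362, 0.1392, 0.0894]
eef_rot: [0.031, 1.0, 0.001, 0.002]
wrist_force: [0.2, 0.7, 0.4]
width: -0.005
grasp_force: 0.0
```

move_arm(rotation=[[0,0,0],[0,0,0],[0,0,0],[0,0,0],[0,0,0],[0,0,0],[0,0,0]], slide=[[0,0,8],[0,0,5],[0,0,2],[0,0,1],[0,0,1],[0,0,0],[0,0,0]], grip=[1,1,1,1,1,1,1])

```text
time_s: 5.22
tcp_pos: [0.4346, 0.1395, 0.0736]
eef_rot: [0.03, 1.0, 0.0, 0.0]
wrist_force: [-7.7, -2.5, 29.9]
width: 0.006
grasp_force: 14.9
```

Right is tight too, so it should be the left one.

move_arm(rotation=[[0,0,0],[0,0,0],[0,0,0],[0,0,0],[0,0,0],[0,0,0],[0,0,0],[0,0,0]], slide=[[0,0,-15],[0,15,-12],[0,35,0],[0,40,0],[0,40,0],[0,40,0],[0,28,0],[0,12,0]], grip=[1,1,1,1,1,1,1,1])

```text
time_s: 5.88
tcp_pos: [0.4476, 0.3534, 0.0974]
eef_rot: [0.028, 1.0, 0.001, 0.0]
wrist_force: [0.4, 0.0, -0.1]
width: -0.002
grasp_force: 0.0
```

move_arm(rotation=[[0,0,0],[0,0,0]], slide=[[0,0,5],[0,0,5]], grip=[1,1])

```text
time_s: 6.05
tcp_pos: [0.4469, 0.3485, 0.0871]
eef_rot: [0.03, 1.0, -0.001, -0.0]
wrist_force: [-0.1, -0.0, 0.3]
width: -0.003
grasp_force: 0.0
```

move_arm(rotation=[[0,0,0],[0,0,0],[0,0,0],[0,0,0],[0,0,0],[0,0,0]], slide=[[0,-1,6],[0,0,5],[0,0,2],[0,0,2],[0,0,1],[0,0,0]], grip=[1,1,1,1,1,1])

```text
time_s: 6.55
tcp_pos: [0.4475, 0.3465, 0.0723]
eef_rot: [0.031, 1.0, -0.0, -0.0]
wrist_force: [0.1, 0.8, -0.8]
width: -0.001
grasp_force: 0.0
```

Passed the head-top height without force, so it has started to sink. I press on.

move_arm(rotation=[[0,0,0],[0,0,0],[0,0,0],[0,0,0],[0,0,0],[0,0,0],[0,0,0]], slide=[[0,0,2],[0,0,2],[0,0,2],[0,0,1],[0,0,1],[0,0,0],[0,0,0]], grip=[1,1,1,1,1,1,1])

```text
time_s: 7.13
tcp_pos: [0.4481, 0.3472, 0.0659]
eef_rot: [0.031, 1.0, 0.0, 0.001]
wrist_force: [-1.7, -3.8, 13.2]
width: 0.004
grasp_force: 6.6
```

Left bolt is fully down (8 mm, firm at 13 N). Next I rise, open, move above its tab and look.

move_arm(rotation=[[0,0,0],[0,0,0],[0,0,0],[0,0,0],[0,0,0],[0,0,0],[0,0,0],[0,0,0]], slide=[[0,0,-15],[0,0,-30],[0,0,-30],[-12,0,-15],[-20,0,0],[-12,0,0],[-4,0,0],[0,0,0]], grip=[1,1,0,-0.5,-0.5,-0.5,-0.5,-0.5])

```text
time_s: 7.8
tcp_pos: [0.4962, 0.3444, 0.1538]
eef_rot: [0.031, 1.0, 0.0, 0.0]
wrist_force: [0.2, -0.5, 0.2]
width: 0.749
grasp_force: 0.0
```

Run:
```python
from h import *
p,d=snapshot("wrist");cv2.imwrite("pics/w2.png",p)
X=colors("wrist",p,d);hsv=cv2.cvtColor(p,cv2.COLOR_BGR2HSV)
y=(hsv[...,0]>18)&(hsv[...,0]<35)&(hsv[...,1]>150)&(X[...,2]>.094)&(X[...,2]<.106)&(abs(X[...,1]-.343)<.04)
Q=X[y];print(len(Q),np.percentile(Q,[3,50,97],axis=0).round(4))
for q in("tab_top_left","head_left"):
  for o in landmark_of("wrist",q)[:2]:print(q,o["conf"],o["at"],at_z("wrist",o["at"],.1 if "tab" in q else .058).round(4))
o=arm.observe();print(o["tcp_pos"],o["eef_rot"],o["qpos"],o["width"])
```

```text
431 [[0.4807 0.3397 0.0971]
 [0.4918 0.3443 0.1001]
 [0.5041 0.3487 0.1015]]
tab_top_left 0.73 [0.493, 0.5529] [0.4944 0.3423 0.1   ]
head_left 0.97 [0.4986, 0.3732] [0.4481 0.3473 0.058 ]
[0.49432348 0.34396963 0.15358299] [ 3.07449067e-02  9.99526812e-01 -3.82856581e-04 -8.69100500e-04] [ 6.07709582e-01  4.37646281e-01 -9.86184015e-02  1.03638378e+00
  4.21017263e-04  6.69208724e-01] 0.7503902133356803
```

View pics/w2.png

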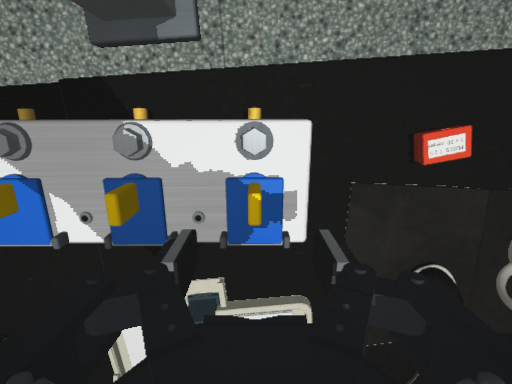

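The view shows the left tab centred between the open fingers (about (255,204)) and its bolt head sunk at (255,141). Descend and grip.

move_arm(rotation=[[0,0,0],[0,0,0],[0,0,0],[0,0,0],[0,0,0],[0,0,0]], slide=[[1,0,15],[0,0,20],[0,0,20],[0,0,13],[0,0,6],[0,0,0]], grip=[-0.5,-0.5,-0.5,-0.5,-0.5,-0.5])

```text
time_s: 8.45
tcp_pos: [0.4925, 0.3435, 0.0785]
eef_rot: [0.031, 1.0, -0.001, -0.002]
wrist_force: [0.5, 0.7, -0.9]
width: 0.749
grasp_force: 0.0
```

move_arm(rotation=[[0,0,0],[0,0,0],[0,0,0],[0,0,0],[0,0,0],[0,0,0],[0,0,0]], slide=[[0,0,0],[0,0,0],[0,0,0],[0,0,0],[0,0,0],[0,0,0],[0,0,0]], grip=[0.2,0.6,1,1,1,1,1], grip_force=40)

```text
time_s: 9.03
tcp_pos: [0.4949, 0.3442, 0.0812]
eef_rot: [0.031, 1.0, 0.0, 0.001]
wrist_force: [-0.9, -2.3, 6.7]
width: 0.106
grasp_force: 44.3
```

Run:
```python
import numpy as np
r=np.array([-.0435,.033]) # grasp rel hinge (forward,up)
def rot(v,a): c,s=np.cos(a),np.sin(a); return np.array([c*v[0]+s*v[1],-s*v[0]+c*v[1]])
def pose(th,ph): # tcp = G + 11mm along tool z
    z=np.array([-np.sin(ph),-np.cos(ph)]); return rot(r,th)+.011*z
N=12
for i in range(N):
    a,b=np.radians(5*i),np.radians(2.5*i); d=pose(np.radians(5*i+5),np.radians(2.5*i+2.5))-pose(a,b)
    x=np.array([-np.cos(b),np.sin(b)]); z=np.array([-np.sin(b),-np.cos(b)])
    print(5*i+5,(d@x*1e3).round(1),(d@z*1e3).round(1))
```

```text
5 -2.6 -3.7
10 -2.7 -3.5
15 -2.9 -3.4
20 -3.0 -3.2
25 -3.2 -3.1
30 -3.3 -2.9
35 -3.4 -2.8
40 -3.5 -2.6
45 -3.6 -2.4
50 -3.7 -2.2
55 -3.8 -2.0
60 -3.9 -1.9
```

move_arm(rotation=[[0,2.5,0],[0,2.5,0],[0,2.5,0],[0,2.5,0],[0,0,0]], slide=[[-2.6,0,-3.7],[-2.7,0,-3.5],[-2.9,0,-3.4],[-3,0,-3.2],[0,0,0]], grip=[1,1,1,1,1])

```text
time_s: 9.45
tcp_pos: [0.5029, 0.3436, 0.0915]
eef_rot: [0.031, 0.995, 0.003, -0.093]
wrist_force: [-7.7, 2.5, -1.7]
width: 0.111
grasp_force: 42.7
```

move_arm(rotation=[[0,2.5,0],[0,2.5,0],[0,2.5,0],[0,2.5,0],[0,0,0]], slide=[[-3.2,0,-3.1],[-3.3,0,-2.9],[-3.4,0,-2.8],[-3.5,0,-2.6],[0,0,0]], grip=[1,1,1,1,1])

```text
time_s: 9.87
tcp_pos: [0.5179, 0.3427, 0.1003]
eef_rot: [0.031, 0.983, 0.005, -0.181]
wrist_force: [-11.2, 1.3, 2.2]
width: 0.108
grasp_force: 42.4
```

Run:
```python
from h import *
p,d=snapshot("wrist");q,_=snapshot("scene")
cv2.imwrite("pics/w3.png",np.hstack([cv2.resize(p,(400,300)),cv2.resize(q[150:300,140:340],(400,300))]))
```

```text
(no output)
```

View pics/w3.png

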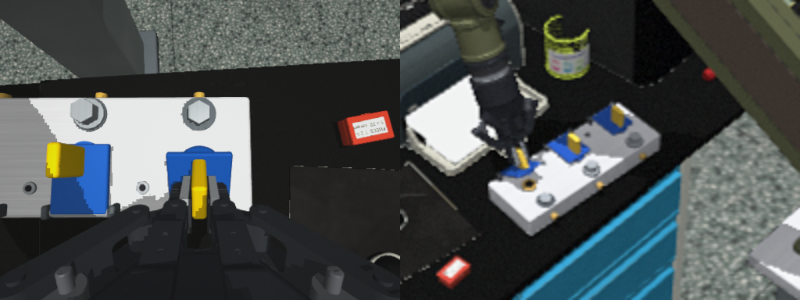

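The cap is opening: the port is visible at scene crop (530,185), the tab is in the fingers and the other caps are shut. I carry on.

move_arm(rotation=[[0,2.5,0],[0,2.5,0],[0,2.5,0],[0,2.5,0],[0,0,0],[0,0,0]], slide=[[-3.6,0,-2.4],[-3.7,0,-2.2],[-3.8,0,-2],[-3.9,0,-1.9],[0,0,0],[0,0,0]], grip=[1,1,1,1,1,1])

```text
time_s: 10.47
tcp_pos: [0.5357, 0.3417, 0.103]
eef_rot: [0.031, 0.964, 0.008, -0.264]
wrist_force: [-7.7, 0.8, 3.0]
width: 0.109
grasp_force: 43.3
```

Run:
```python
from h import *
p,d=snapshot("wrist");q,_=snapshot("scene")
cv2.imwrite("pics/w4.png",np.hstack([p[100:330,150:457][:,:,:],np.zeros((230,5,3),np.uint8),cv2.resize(q[195:265,175:255],(263,230),interpolation=cv2.INTER_CUBIC)]))
X=colors("wrist",p,d);hsv=cv2.cvtColor(p,cv2.COLOR_BGR2HSV)
b=(hsv[...,0]>100)&(hsv[...,0]<125)&(hsv[...,1]>130)&(abs(X[...,1]-.343)<.028)&(X[...,2]<.2)&(X[...,0]>.47)&(X[...,0]<.6)
Q=X[b]; c=Q.mean(0); w=np.linalg.svd(Q-c,full_matrices=False)[2]
print(len(Q),c,w[2],np.percentile(Q,[5,50,95],axis=0).round(3))
o=arm.observe();print(o["tcp_pos"],o["eef_rot"],o["wrist_force"],o["qpos"])
```

```text
3336 [0.51244211 0.34349709 0.09993112] [ 0.73371619 -0.03884583  0.67834471] [[0.501 0.321 0.085]
 [0.512 0.344 0.102]
 [0.525 0.366 0.109]]
[0.53556052 0.3416684  0.10297873] [ 0.03030809  0.96426369  0.00756274 -0.26309649] [-8.42336723  0.51525378  2.53245272] [0.44640164 0.90134638 0.51143971 1.65685773 0.2489579  0.44855591]
```

View pics/w4.png

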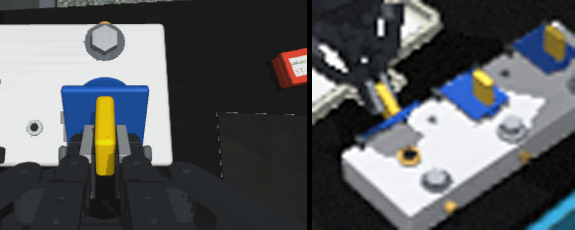

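The cap plane fit gives about 47°, with the port visible at (408,155) and the tab held. A little further gets it to about 55°.

move_arm(rotation=[[0,2.5,0],[0,2.5,0],[0,0,0],[0,0,0],[0,0,0]], slide=[[-4,0,-1.5],[-4,0,-1.5],[0,0,0],[0,0,0],[0,0,0]], grip=[1,1,1,1,1])

```text
time_s: 10.98
tcp_pos: [0.5439, 0.3412, 0.102]
eef_rot: [0.03, 0.952, 0.009, -0.305]
wrist_force: [-9.0, -0.3, 4.1]
width: 0.104
grasp_force: 45.0
```

Run:
```python
from h import *
p,d=snapshot("wrist")
X=colors("wrist",p,d);hsv=cv2.cvtColor(p,cv2.COLOR_BGR2HSV)
b=(hsv[...,0]>100)&(hsv[...,0]<125)&(hsv[...,1]>130)&(abs(X[...,1]-.343)<.028)&(X[...,2]<.2)&(X[...,0]>.47)&(X[...,0]<.6)
Q=X[b]; c=Q.mean(0); w=np.linalg.svd(Q-c,full_matrices=False)[2][2]
a=np.degrees(np.arccos(abs(w[2])));print(len(Q),a,arm.observe()["grasp_force"])
if 43<a<68: print(workorder.hand_in())
```

```text
3572 56.82809449428761 44.94039058685303
the job is handed in; nothing more can be done
None
```

The left bolt was the loose one: it is pressed fully down (8 mm), its cap is held open by the tab at about 57° (camera estimate), the last pictures show the other caps shut, and the job is handed in; no verdict came back.

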